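# Dial the code and open the locked sculpting-tool drawer

### The job

Open the locked tool drawer on the bench. Standing in front of its handle, with 12 o'clock at the back of the chest, turn the dials one at a time from left to right so that their pins stand at 4 o'clock (left), 9 o'clock (middle) and 2 o'clock (right), press the round release key fully down so that the square lock key pops up, then pull the drawer out by 7 cm or more. Leave the dials on the code and the drawer open, and do not push anything else about.

Things in the scene. Friction and masses are not known exactly. Their poses are not given: they have to be found in the camera images.
- chest: Black steel tool chest, fixed, 240 deep (x), 430 wide (y), 130 high. Origin: centre of its underside; x to its back, away from the drawer front, y to its left seen from in front of the drawer, z up. On its flat top, in one row at chest x = -70 mm: dial axes at chest y = +155, +63, -29, release key at y = -115, lock key at y = -172 mm.
- dial_left (a joint): Angle (rad) of the left dial: 0 with its pin at 12 o'clock (chest's back), growing clockwise seen from above, pi/6 per hour mark; stops at 0 and 2 pi: it does not turn through 12. Its code position is 4 o'clock = 2.094 rad. Stays where it is left; turning it takes 0.05 N m (about 2.5 N pushed sideways on the pin).
- centre_left (a point): Point on the left dial's axis, on the upper face of its flat aluminium disc (60 mm diameter, 8 mm thick, lying flat on the chest's top; twelve white hour marks around it, the one at 12 longest). Axes as the chest's.
- pin_left (a point): Centre of the top of the left dial's upright steel finger pin: 10 mm diameter, standing 26 mm above the disc, 22 mm from the dial's axis. Where it stands is what the dial shows.
- dial_middle (a joint): Angle (rad) of the middle dial: 0 with its pin at 12 o'clock (chest's back), growing clockwise seen from above, pi/6 per hour mark; stops at 0 and 2 pi: it does not turn through 12. Its code position is 9 o'clock = 4.712 rad. Stays where it is left; turning it takes 0.05 N m (about 2.5 N pushed sideways on the pin).
- centre_middle (a point): Point on the middle dial's axis, on the upper face of its flat aluminium disc (60 mm diameter, 8 mm thick, lying flat on the chest's top; twelve white hour marks around it, the one at 12 longest). Axes as the chest's.
- pin_middle (a point): Centre of the top of the middle dial's upright steel finger pin: 10 mm diameter, standing 26 mm above the disc, 22 mm from the dial's axis. Where it stands is what the dial shows.
- dial_right (a joint): Angle (rad) of the right dial: 0 with its pin at 12 o'clock (chest's back), growing clockwise seen from above, pi/6 per hour mark; stops at 0 and 2 pi: it does not turn through 12. Its code position is 2 o'clock = 1.047 rad. Stays where it is left; turning it takes 0.05 N m (about 2.5 N pushed sideways on the pin).
- centre_right (a point): Point on the right dial's axis, on the upper face of its flat aluminium disc (60 mm diameter, 8 mm thick, lying flat on the chest's top; twelve white hour marks around it, the one at 12 longest). Axes as the chest's.
- pin_right (a point): Centre of the top of the right dial's upright steel finger pin: 10 mm diameter, standing 26 mm above the disc, 22 mm from the dial's axis. Where it stands is what the dial shows.
- release_key (a joint): Travel (m) of the release key: 0 standing up, 0.008 fully down. Inside, it is blocked after about 2 mm unless all three dials are on the code (within about 12 degrees). With the code set, about 4 to 6 N pushes it down; it stays down, and the lock key pops up by as much.
- release_top (a point): Centre of the top face of the release key: round, 28 mm diameter, grey, the one next to the dials, standing 14 mm above the chest's top at the start and 6 mm when down.
- lock_key (a joint): Travel (m) of the lock key: 0 latched down, 0.008 popped up. Interlocked with the release key: always equal to its travel.
- lock_top (a point): Centre of the top face of the lock key: square, 26 mm, grey, the outermost, latched down at the start (6 mm above the chest's top), 14 mm when popped up.
- drawer (a joint): Opening (m) of the drawer: 0 shut, up to 0.14; it slides out along the chest's -x and stays where it is left (3 N, plus a little for speed). Bolted shut while the lock key is down.
- handle (a point): Middle of the drawer's handle: a straight round aluminium bar, 10 mm thick and 200 mm long along the chest's y, its axis 42 mm in front of the drawer front (37 mm of free space behind the bar) and 27 mm below the chest's top, open from above.
- paste_jar: Bystander: small glass jar, 40 mm diameter, 45 high, on the back half of the chest's top. Origin under its centre.
- cutter: Bystander: steel ring cutter, 52 mm diameter, 28 high, on the back half of the chest's top. Origin under its centre.
- dome: Bystander: dark dome, 140 mm diameter, 66 high, on the bench to the right. Origin under its centre.
- bowl: Bystander: steel bowl, 110 mm diameter, 60 high, on the bench to the right. Origin under its centre.
- glaze_bottle: Bystander: white bottle, 52 mm diameter, 130 high, on the bench to the left. Origin under its centre.
- spatula: Bystander: spatula lying on the bench to the left.
- mug: Bystander: white cup, 80 mm diameter, 90 high, on the bench to the left. Origin under its centre.

How it is judged:
On the way, in this order (a step that is already met when the one before it is completed fails the run):
1. left dial at 4 o'clock (value of joint dial_left between 1.844 and 2.344 rad), for 0.2 s.
2. then the middle dial at 9 o'clock (all of step 1 and value of joint dial_middle between 4.462 and 4.962 rad), for 0.2 s.
3. then the right dial at 2 o'clock (all of step 2 and value of joint dial_right between 0.797 and 1.297 rad), for 0.2 s.
4. release key pressed down and lock key popped up, drawer still shut (value of joint each of release_key, lock_key above 0.006 m and value of joint drawer below 0.01 m), for 0.2 s.
5. drawer pulled out by 7 cm (65 mm accepted) (value of joint drawer above 0.065 m), for 0.2 s.
At the end, for the whole second after the job is handed in: Dials within 0.25 rad (14 degrees) of 4, 9 and 2 o'clock; release key down and lock key up by more than 6 mm of 8; drawer at rest, open by more than 65 mm (all of step 3 and value of joint each of release_key, lock_key above 0.006 m and value of joint drawer above 0.065 m and velocity of joint drawer between -0.01 and 0.01 m/s); the robot touches nothing.
It fails at once if a bystander pushed more than 30 mm from its place (distance of any of paste_jar, cutter, dome, bowl, glaze_bottle, spatula, mug from where it was at the start of the episode above 0.03 m).
It fails at once if a jar, cutter, bottle or cup tipped over (angle between any of paste_jar, cutter, glaze_bottle, mug's own z axis and vertical above 0.5 rad).
It also fails if it takes over 64 s, if anything falls off the work surface, if the arm or the gripper's body presses on something with over 40 N, if the wrist force passes 120 N, or if a joint passes its speed limit or range.

### The arm

A 6-joint arm with a two-finger parallel gripper is mounted at the origin on the work surface. World frame = base frame: x ahead of the robot, y to its left, z up, the work surface at z = 0. Lengths are in m, angles in rad, forces in N, time in s.
With the tool pointing down it reaches from about 0.35 to 0.875 m from the base axis. Payload 4.2 kg.
Tool frame: the origin (TCP) lies at the very end of the fingers, on their centre line; the grasp point (between the pads) lies 19 mm behind it (robot.grasp_offset is the distance from the TCP to the grasp point, in m); x points along the fingers, y is the direction in which the jaws open and shut, and the axes are right-handed (so a half turn about x gives the same grasp; the last joint's range is limited). The gripper opens to 87 mm and grips with 3 to 60 N. Pads are 19 mm wide; open, the fingers measure 117 mm over their backs; the gripper's body (75 mm by 190 mm) begins 51 mm behind the grasp point.
Start: joints at [1.446, 0.385, 0.008, 0, -1.194, -0.259], TCP at [0.234, 0.58, 0.223] pointing down, gripper open.
Joint ranges: [-3.14, 3.14], [-1.21, 2.06], [-1.07, 1.41], [-3.16, 2.05], [-2.99, -0.16], [-3.1, 3.1]. Speed limits (rad/s): [2.79, 2.79, 3.14, 3.14, 3.14, 3.14].

### API

Orientations are given as [roll, pitch, yaw] about the fixed x, y, z axes, in that order (R = Rz(yaw) Ry(pitch) Rx(roll)).
In Python, from rig import robot gives the robot as it stands. The module is installed in compiled form; this text tells all that it offers.
- The arm moves only by the tool jog_arm, never from a script. Its arguments are lists of equal length, an entry for each row: "hand": the finger opening in mm, from 0 to 87; "travel": the shift along the tool's x, y, z in mm, a list of three; "rotation": the turn, a rotation vector about the tool's x, y, z in rad, a list of three. A call has 1 to 8 rows; each row shifts and turns the pose as measured when the row begins, along the tool's axes as they then stand; what a row does not reach is not made up. A row lasts 1/10 s, in which the tool goes at most 50 mm and 8.59 degrees, less where a joint would pass 70% of its speed; a pose out of reach is approached as far as the arm can. A call is refused whole if a number of a shift passes 50 or a number of a turn 0.15, either way. A call with a gripper value outside its range is refused whole. The fingers move at their own pace and stop on an object; "force" is the grip in N (left out, the last holds). Time passes only in rows, so rows that do not move let the fingers close. It gives the time, the measured TCP pose, the force and the opening at its end, in the units of the state.
- robot.get_state(): the state, without advancing time (a new reading comes with each control period).
- robot.get_image(name): name is "side" or "top" or "wrist"; returns (picture, depth): 480x640x3 uint8, red, green, blue; 480x640 float32, m along the optical axis (not along the pixel's ray), 0 where there is no reading.
- robot.get_calibration(name): a dict with "fx", "fy", "cx", "cy" (pixels), "xyz" and "attitude" of the camera in the world; the wrist camera has in their place "tool_from_camera" (4x4, takes a point from camera to tool coordinates, whose origin is the TCP and whose axes are the tool frame's). Camera axes: x right, y down, z forward; pixel columns grow to the right and rows downward; lengths in m; the calibration is good to about 2 mm. A picture is of the moment at which its call begins: read the wrist's pose just before it. get_calibration takes no time and is no camera call.
- robot.close_job(): hands the job in, once; it reports no verdict.
The state is a dict: "clock": time; "joints": joint angles; "dq": joint speeds; "joint_torque": joint torques, N m; "tool_pos": TCP position; "tool_rot": TCP orientation; "ft_force": force on the tool from outside, world axes, zero at the start; "moment": the same for the moment, N m; "gripper_width": finger opening in m.
Only numpy, scipy, OpenCV 4.12 (cv2) and the standard library are available. Lean on these libraries where they do the work, as an engineer would, in place of code of your own. Each camera call takes 0.05 s, during which the arm holds its last target.

## Working session

There is one attempt and no reset: what is moved stays moved. The work goes in short steps, Python scripts to look and compute and a tool call to move; the robot and the scene stay as the last step left them, time stands still between calls to the robot, and variables do not carry over. Pictures are saved under pics/ and viewed, and the job is handed in when it is done.

Besides the shell and the picture viewer there is one more tool, called after "Request:" by a JSON object that holds its "method" and its "body". jog_arm: Moves the arm, as the interface text tells. Its arguments: {"type":"object","properties":{"hand":{"type":"array"},"travel":{"type":"array"},"rotation":{"type":"array"},"force":{"type":"number"}},"required":["hand","travel","rotation"]}

```bash
mkdir -p pics; python3 - <<'E'
from rig import robot
import cv2,numpy as np
for n in ("top","side"):
    p,d=robot.get_image(n); cv2.imwrite(f"pics/{n}0.png",p[:,:,::-1]); np.savez(f"{n}0.npz",p=p,d=d)
    print(n,robot.get_calibration(n))
print(robot.get_calibration("wrist"));print(robot.get_state())
E
```

```text
top {'fx': 513.8545219956275, 'fy': 513.8545219956275, 'cx': 322.3067190633282, 'cy': 237.7978094901267, 'xyz': array([0.30954687, 0.05774754, 1.44011386]), 'attitude': array([-3.00047447, -0.01376461, -1.55246493])}
side {'fx': 524.8445335364842, 'fy': 524.8445335364842, 'cx': 322.0478294756502, 'cy': 244.01818612941668, 'xyz': array([-0.02077502, -0.83926954,  1.10335336]), 'attitude': array([-2.33549186, -0.00551246, -0.55499353])}
{'fx': 345.32702090901336, 'fy': 345.32702090901336, 'cx': 321.63286634461195, 'cy': 233.26528589365358, 'tool_from_camera': array([[-5.35567917e-04, -2.68014514e-01,  9.63414725e-01,
        -1.61756051e-01],
       [ 9.99999497e-01, -9.61057052e-04,  2.88546979e-04,
         5.08114911e-04],
       [ 8.48561738e-04,  9.63414395e-01,  2.68014894e-01,
        -7.37009161e-02],
       [ 0.00000000e+00,  0.00000000e+00,  0.00000000e+00,
         1.00000000e+00]])}
{'clock': 0.1, 'joints': array([ 1.44557129e+00,  3.85453903e-01,  6.75204705e-03, -4.28392263e-04,
       -1.19399609e+00, -2.58632966e-01]), 'dq': array([-0.00027786, -0.00030422,  0.00254405,  0.00205538,  0.00185382,
       -0.00062425]), 'joint_torque': array([-9.37885961e-04, -3.91687846e+01,  1.87936163e+01,  4.23193976e+00,
        1.34966007e-02, -7.61294541e-05]), 'tool_pos': array([0.23382805, 0.57902577, 0.22158143]), 'tool_rot': array([ 1.62309557,  1.56885347, -1.90251309]), 'ft_force': array([-0.19768204, -0.38881427, -0.14164719]), 'moment': array([-0.02676343, -0.02793034, -0.0119635 ]), 'gripper_width': 0.08686299449227008}
```

View pics/top0.png

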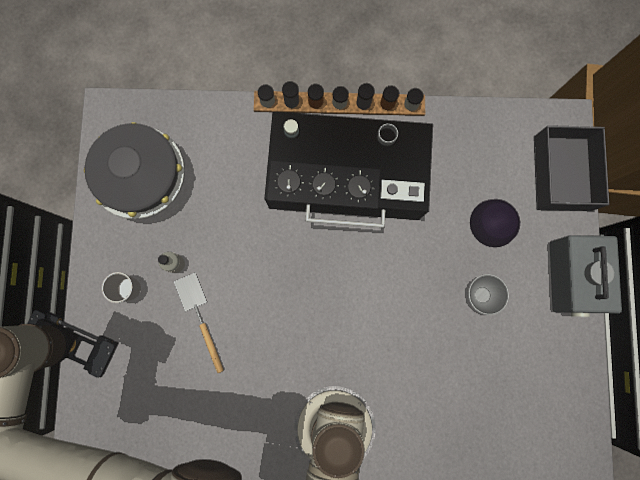

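View pics/side0.png

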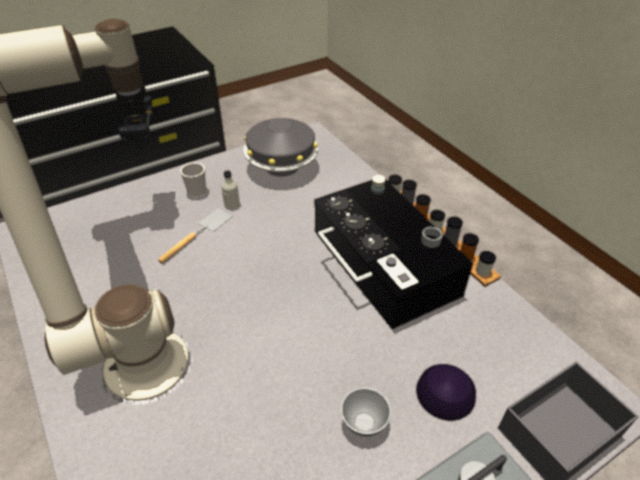

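The top view shows the chest at columns 265–433, rows 112–220, with dials near (289,181), (323,184) and (360,186), keys at (392,189) and (413,191), and the handle at about row 222. I'll zoom in and measure.

```bash
cat > h.py <<'E'
import numpy as np,cv2
from scipy.spatial.transform import Rotation as R
from rig import robot
def cam(n):
    c=robot.get_calibration(n)
    if n=="wrist":
        s=robot.get_state(); T=np.eye(4);T[:3,:3]=R.from_euler('xyz',s['tool_rot']).as_matrix();T[:3,3]=s['tool_pos']
        return c,T@c['tool_from_camera']
    T=np.eye(4);T[:3,:3]=R.from_euler('xyz',c['attitude']).as_matrix();T[:3,3]=c['xyz'];return c,T
def ray(n,u,v,z,ct=None):
    c,T=ct or cam(n); d=T[:3,:3]@np.array([(u-c['cx'])/c['fx'],(v-c['cy'])/c['fy'],1]);o=T[:3,3]
    return o+d*(z-o[2])/d[2]
def cloud(n,D,ct=None):
    c,T=ct or cam(n);v,u=np.mgrid[:480,:640]
    P=np.stack([(u-c['cx'])/c['fx']*D,(v-c['cy'])/c['fy']*D,D],-1)
    return P@T[:3,:3].T+T[:3,3]
E
python3 - <<'E'
from h import *
f=np.load("top0.npz");p=f['p'];P=cloud("top",f['d'])
img=cv2.resize(p[100:240,255:445],None,fx=4.2,fy=4.2,interpolation=cv2.INTER_CUBIC)
cv2.imwrite("pics/topz.png",img[:,:,::-1])
for uv in [(340,140),(300,150),(420,150),(340,260),(289,181),(323,184),(360,186),(392,189),(413,191),(345,222)]:
    print(uv,P[uv[1],uv[0]].round(4))
m=(abs(P[...,2]-0.13)<.006)&(P[...,0]>.5)
m=cv2.morphologyEx(m.astype(np.uint8),cv2.MORPH_OPEN,np.ones((3,3)))
n,l,s,c=cv2.connectedComponentsWithStats(m);i=1+s[1:,4].argmax();Q=P[l==i]
r=cv2.minAreaRect((Q[:,:2]*1000).astype(np.float32));print(s[i],r,np.median(Q[:,2]))
E
```

```text
(340, 140) [0.7569 0.0013 0.1346]
(300, 150) [0.7274 0.1061 0.1339]
(420, 150) [ 0.7372 -0.2119  0.1259]
(340, 260) [ 0.4519 -0.0091  0.0043]
(289, 181) [0.6426 0.1326 0.1362]
(323, 184) [0.6366 0.044  0.1357]
(360, 186) [ 0.6326 -0.0522  0.139 ]
(392, 189) [ 0.6243 -0.1342  0.1476]
(413, 191) [ 0.6226 -0.1904  0.1374]
(345, 222) [ 0.5422 -0.016   0.1084]
[  265   111   168   101 11673] ((703.643798828125, -24.545242309570312), (430.2016296386719, 244.95648193359375), 86.61705017089844) 0.1305783244637433
```

View pics/topz.png

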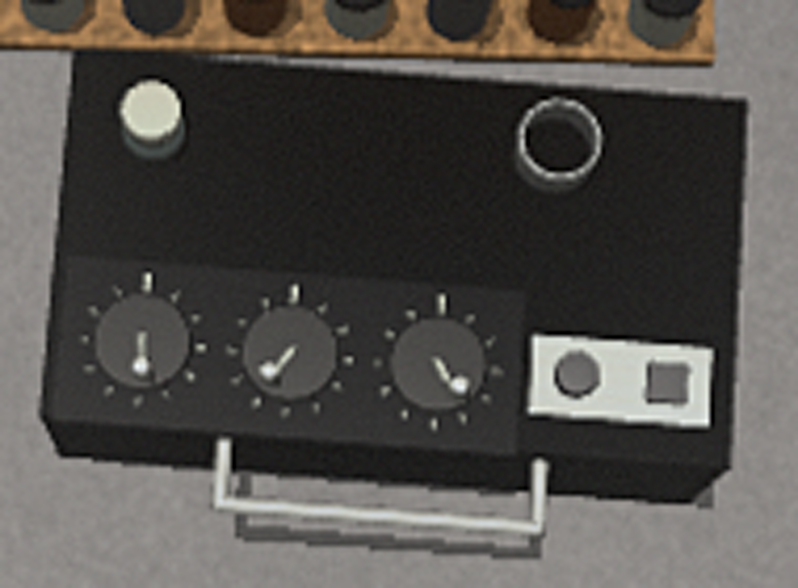

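Dials read about 6, 7:30 and 4:45. The keys are on the white plate, and the jar and cutter are at the back. Next I'll fit the chest pose and pin angles.

```bash
cat > fit.py <<'E'
from h import *
def fit(src,dst): # chest xy -> world xy
    a=src-src.mean(0);b=dst-dst.mean(0)
    th=np.arctan2((a[:,0]*b[:,1]-a[:,1]*b[:,0]).sum(),(a*b).sum())
    Rm=np.array([[np.cos(th),-np.sin(th)],[np.sin(th),np.cos(th)]]);t=dst.mean(0)-Rm@src.mean(0)
    return th,t,dst-(src@Rm.T+t)
E
python3 - <<'E'
from fit import *
z=lambda u,v:(255+(u+.5)/4.2-.5,100+(v+.5)/4.2-.5)
ct=cam("top")
pts=[(143,340,.138),(290,352,.138),(438,363,.138),(577,373,.144),(668,382,.136)]
W=np.array([ray("top",*z(u,v),h,ct)[:2] for u,v,h in pts])
C=np.array([[-.07,y] for y in(.155,.063,-.029,-.115,-.172)])
th,t,res=fit(C,W);print(np.degrees(th),t,(res*1000).round(1))
c,s=np.cos(th),np.sin(th);Rm=np.array([[c,-s],[s,c]])
for i,(u,v) in enumerate([(141,366),(268,371),(460,384)]):
    q=(ray("top",*z(u,v),.164,ct)[:2]-t)@Rm-C[i]; print(q.round(4),np.hypot(*q),np.degrees(np.arctan2(-q[1],q[0]))%360/30)
print("handle",t+Rm@[-.162,0], [t+Rm@x for x in C])
E
```

```text
-3.3990305107279606 [ 0.70389912 -0.02475634] [[ 0.  -0.7]
 [-0.1  0. ]
 [ 0.3  0.1]
 [-0.5  0.7]
 [ 0.3 -0.1]]
[-0.0227 -0.0028] 0.022857579255354248 5.761784729156803
[-0.0196  0.0123] 0.023096408161833146 7.072263969600508
[-0.0182 -0.0123] 0.021933753674892482 4.866276096001921
handle [ 0.54218411 -0.01515144] [array([0.64321213, 0.13412126]), array([0.6377575, 0.0422831]), array([ 0.63230287, -0.04955506]), array([ 0.62720397, -0.13540377]), array([ 0.62382447, -0.1923035 ])]
```

```bash
cat > plan.py <<'E'
from h import *
TH=np.radians(-3.40);T0=np.array([.7039,-.0248]);c,s=np.cos(TH),np.sin(TH);RM=np.array([[c,-s],[s,c]])
CY=dict(l=.155,m=.063,r=-.029)
def ch(x,y): return T0+RM@np.array([x,y])
def pin(d,hour,r=.022):
    a=np.radians(hour*30);return ch(-.07+r*np.cos(a),CY[d]-r*np.sin(a))
def pose():
    st=robot.get_state();return st,st['tool_pos'],R.from_euler('xyz',st['tool_rot'])
def goalR(deg): # jaw axis y at chest angle deg, x down
    a=np.radians(deg)+TH;y=np.array([np.cos(a),np.sin(a),0]);x=np.array([0,0,-1.])
    return R.from_matrix(np.stack([x,y,np.cross(x,y)],1))
def plan(wps):
    """wps: (xyz, jawdeg, rows)"""
    st,p,r=pose();y=r.as_matrix()[:,1]
    print("clock",st['clock'],"p",p.round(4),"jaw chest deg",np.degrees(np.arctan2(y[1],y[0])-TH).round(1),"q",st['joints'].round(2),"F",st['ft_force'].round(1),"w",st['gripper_width'].round(4))
    for xyz,deg,n in wps:
        g=goalR(deg);dr=(r.inv()*g).as_rotvec();p0=p.copy();r0=r
        for k in range(n):
            pn=p0+(np.array(xyz)-p0)*(k+1)/n
            d=(r.as_matrix().T@(pn-p))*1000
            print(d.round(1).tolist(),(dr/n).round(3).tolist())
            p=pn;r=r0*R.from_rotvec(dr*(k+1)/n)
E
python3 - <<'E'
from plan import *
st,p,r=pose();y=r.as_matrix()[:,1];print(r.as_matrix().round(3));j=np.degrees(np.arctan2(y[1],y[0])-TH);print(j)
for d in (120,-60): 
  print(d)
  plan([([*pin('l',5.8),.20],d,13)])
E
```

```text
[[-0.001 -0.375 -0.927]
 [-0.002 -0.927  0.375]
 [-1.     0.002 -0.   ]]
-108.60250212874595
120Traceback (most recent call last):
  File "<stdin>", line 5, in <module>
  File "plan.py", line 15, in plan
    print("clock",st['clock'],"p",p.round(4),"jaw chest deg",np.degrees(np.arctan2(y[1],y[0])-TH).round(1),"q",st['joints'].round(2),"F",st['ft_force'].round(1),"w",st['gripper_width'].round(4))
                                                                                                                                                                     ^^^^^^^^^^^^^^^^^^^^^^^^^
AttributeError: 'float' object has no attribute 'round'
```

```bash
sed -i "s/st\['gripper_width'\].round(4)/round(float(st['gripper_width']),4)/" plan.py
python3 - <<'E'
from plan import *
plan([([*pin('l',5.8),.21],-60,14)])
E
```

```text
clock 0.1 p [0.2338 0.579  0.2216] jaw chest deg -108.6 q [ 1.45  0.39  0.01 -0.   -1.19 -0.26] F [-0.2 -0.4 -0.1] w 0.0869
[0.9, 19.2, -37.6] [-0.061, 0.0, -0.0]
[0.9, 21.4, -36.4] [-0.061, 0.0, -0.0]
[0.9, 23.6, -35.0] [-0.061, 0.0, -0.0]
[0.9, 25.6, -33.5] [-0.061, 0.0, -0.0]
[0.9, 27.6, -31.9] [-0.061, 0.0, -0.0]
[0.9, 29.5, -30.2] [-0.061, 0.0, -0.0]
[0.9, 31.3, -28.3] [-0.061, 0.0, -0.0]
[0.9, 32.9, -26.4] [-0.061, 0.0, -0.0]
[0.9, 34.5, -24.3] [-0.061, 0.0, -0.0]
[0.8, 35.9, -22.2] [-0.061, 0.0, -0.0]
[0.8, 37.2, -20.0] [-0.061, 0.0, -0.0]
[0.8, 38.3, -17.7] [-0.061, 0.0, -0.0]
[0.8, 39.3, -15.3] [-0.061, 0.0, -0.0]
[0.8, 40.2, -12.9] [-0.061, 0.0, -0.0]
```

Request:
{"method": "jog_arm", "body": {"hand": [40, 40, 40, 40, 40, 40, 40, 40], "travel": [[0, 19, -38], [0, 21, -36], [0, 24, -35], [0, 26, -34], [0, 28, -32], [0, 30, -30], [0, 31, -28], [0, 33, -26]], "rotation": [[-0.06, 0, 0], [-0.06, 0, 0], [-0.06, 0, 0], [-0.06, 0, 0], [-0.06, 0, 0], [-0.06, 0, 0], [-0.06, 0, 0], [-0.06, 0, 0]]}}

```text
clock: 0.9
tool_pos: [0.4597, 0.3184, 0.2172]
tool_rot: [0.892, 1.561, -2.124]
ft_force: [1.7, 0.2, 0.3]
gripper_width: 0.0409
```

```bash
python3 - <<'E'
from plan import *
plan([([*pin('l',5.8),.21],-60,8)])
E
```

```text
clock 0.9 p [0.4597 0.3184 0.2172] jaw chest deg -79.4 q [ 0.9   0.28 -0.16  0.   -1.14  0.8 ] F [1.7 0.2 0.3] w 0.0409
[1.0, 25.5, -17.1] [-0.042, 0.001, -0.001]
[1.0, 26.2, -16.0] [-0.042, 0.001, -0.001]
[1.0, 26.9, -14.9] [-0.042, 0.001, -0.001]
[1.0, 27.5, -13.8] [-0.042, 0.001, -0.001]
[1.0, 28.0, -12.6] [-0.042, 0.001, -0.001]
[0.9, 28.5, -11.4] [-0.042, 0.001, -0.001]
[0.9, 29.0, -10.2] [-0.042, 0.001, -0.001]
[0.9, 29.4, -8.9] [-0.042, 0.001, -0.001]
```

Request:
{"method": "jog_arm", "body": {"hand": [36, 36, 36, 36, 36, 36, 36, 36], "travel": [[0, 26, -17], [0, 26, -16], [0, 27, -15], [0, 28, -14], [0, 28, -13], [0, 29, -11], [0, 29, -10], [0, 29, -9]], "rotation": [[-0.042, 0, 0], [-0.042, 0, 0], [-0.042, 0, 0], [-0.042, 0, 0], [-0.042, 0, 0], [-0.042, 0, 0], [-0.042, 0, 0], [-0.042, 0, 0]]}}

```text
clock: 1.7
tool_pos: [0.6265, 0.1212, 0.2137]
tool_rot: [0.258, 1.554, -2.411]
ft_force: [-0.1, 0.5, 0.0]
gripper_width: 0.0361
```

```bash
python3 - <<'E'
from plan import *
plan([([*pin('l',5.8),.205],-60,2),([*pin('l',5.8),.148],-60,2)])
ct=cam("wrist");p,d=robot.get_image("wrist");cv2.imwrite("pics/w1.png",p[:,:,::-1]);np.savez("w1.npz",p=p,d=d,T=ct[1])
c,T=ct
for h in (5.5,6):
  q=np.linalg.inv(T)@np.array([*pin('l',h),.164,1]);print(h,q[0]/q[2]*c['fx']+c['cx'],q[1]/q[2]*c['fy']+c['cy'])
E
```

```text
clock 1.7 p [0.6265 0.1212 0.2137] jaw chest deg -59.5 q [ 0.45  0.42  0.04  0.01 -1.21  1.6 ] F [-0.1  0.5  0. ] w 0.0361
[4.3, -6.5, -0.4] [0.004, 0.008, -0.002]
[4.3, -6.5, -0.4] [0.004, 0.008, -0.002]
[28.5, 0.0, -0.0] [-0.0, 0.0, 0.0]
[28.5, 0.0, -0.0] [-0.0, 0.0, 0.0]
5.5 305.19536105051003 254.04215798281842
6 296.9419354737161 250.78188414709894
```

View pics/w1.png

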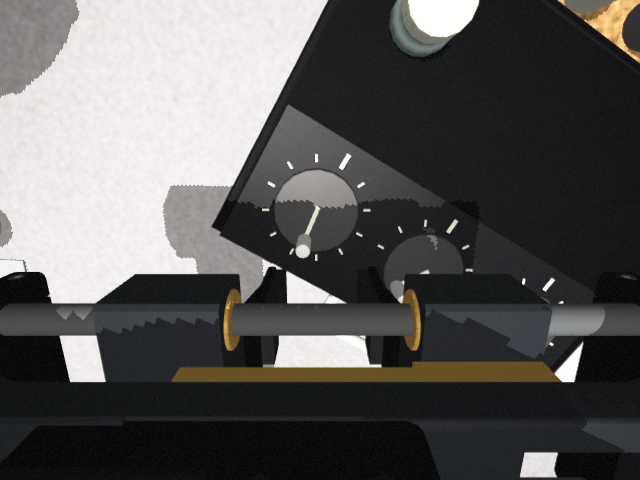

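The wrist view shows the left dial's pin top at (302,251). The prediction was (297–305, 251–254), so the calibration agrees and the pin is at about 5.8. I'll go down around it.

Request:
{"method": "jog_arm", "body": {"hand": [36, 36, 36], "travel": [[4, -7, 0], [2, -6, 0], [0, 0, 0]], "rotation": [[0.004, 0.008, 0], [0.004, 0.008, 0], [0, 0, 0]]}}

```text
clock: 2.05
tool_pos: [0.622, 0.129, 0.2043]
tool_rot: [1.005, 1.565, -1.678]
ft_force: [-0.9, 0.2, -0.1]
gripper_width: 0.0363
```

```bash
python3 - <<'E'
from plan import *
plan([([*pin('l',5.8),.148],-60,3)])
E
```

```text
clock 2.05 p [0.622  0.129  0.2043] jaw chest deg -60.3 q [ 0.46  0.42  0.01  0.01 -1.17  1.57] F [-0.9  0.2 -0.1] w 0.0363
[18.8, -1.4, -0.4] [-0.002, 0.001, -0.002]
[18.8, -1.4, -0.4] [-0.002, 0.001, -0.002]
[18.8, -1.4, -0.4] [-0.002, 0.001, -0.002]
```

Request:
{"method": "jog_arm", "body": {"hand": [36, 36, 36, 36, 13, 13, 13], "travel": [[19, -2, 0], [19, -2, 0], [17, 0, 0], [0, 0, 0], [0, 0, 0], [0, 0, 0], [0, 0, 0]], "rotation": [[0, 0, 0], [0, 0, 0], [0, 0, 0], [0, 0, 0], [0, 0, 0], [0, 0, 0], [0, 0, 0]], "force": 5}}

```text
clock: 2.75
tool_pos: [0.6181, 0.1386, 0.1518]
tool_rot: [1.941, 1.564, -0.732]
ft_force: [1.3, -2.7, -2.7]
gripper_width: 0.0197
```

```bash
python3 - <<'E'
from plan import *
plan([([*pin('l',h),.148],-60,1) for h in (5.8,5.6,5.4,5.2,5.0,4.8,4.6,4.4,4.2,4,3.95)])
E
```

```text
clock 2.75 p [0.6181 0.1386 0.1518] jaw chest deg -59.8 q [ 0.48  0.45 -0.07  0.01 -1.04  1.56] F [ 1.3 -2.7 -2.7] w 0.0197
[3.9, 6.3, -0.3] [0.004, -0.003, -0.007]
[-0.0, 2.1, 0.8] [0.0, -0.0, -0.0]
[-0.0, 2.2, 0.6] [-0.0, -0.0, 0.0]
[-0.0, 2.3, 0.4] [-0.0, -0.0, 0.0]
[-0.0, 2.3, 0.1] [-0.0, -0.0, 0.0]
[-0.0, 2.3, -0.1] [-0.0, -0.0, 0.0]
[-0.0, 2.3, -0.4] [-0.0, -0.0, 0.0]
[-0.0, 2.2, -0.6] [-0.0, -0.0, 0.0]
[0.0, 2.1, -0.8] [-0.0, -0.0, 0.0]
[0.0, 2.1, -1.0] [-0.0, -0.0, 0.0]
[0.0, 0.5, -0.3] [-0.0, -0.0, 0.0]
```

```bash
cat > look.py <<'E'
from plan import *
import sys
def look(name):
    ct=cam("wrist");p,d=robot.get_image("wrist");cv2.imwrite(f"pics/{name}.png",p[:,:,::-1]);np.savez(f"{name}.npz",p=p,d=d,T=ct[1])
    return ct,p,d
def px(ct,X):
    c,T=ct;q=np.linalg.inv(T)@np.array([*X,1]);return (q[0]/q[2]*c['fx']+c['cx'],q[1]/q[2]*c['fy']+c['cy'])
if __name__=="__main__":
    ct,p,d=look(sys.argv[1])
    for k in 'lmr':
        print(k,np.round(px(ct,[*ch(-.07,CY[k]),.138]),0),[np.round(px(ct,[*pin(k,h),.164]),0).tolist() for h in (3,6,9)])
    plan([])
E
python3 look.py w2
```

```text
l [349. 240.] [[394.0, 279.0], [330.0, 294.0], [312.0, 233.0]]
m [487. 318.] [[546.0, 363.0], [485.0, 377.0], [476.0, 324.0]]
r [608. 386.] [[677.0, 436.0], [619.0, 449.0], [617.0, 403.0]]
clock 2.8 p [0.6184 0.1385 0.1518] jaw chest deg -59.8 q [ 0.48  0.45 -0.07  0.01 -1.04  1.56] F [ 3.4 -2.2 -1.9] w 0.0172
```

View pics/w2.png

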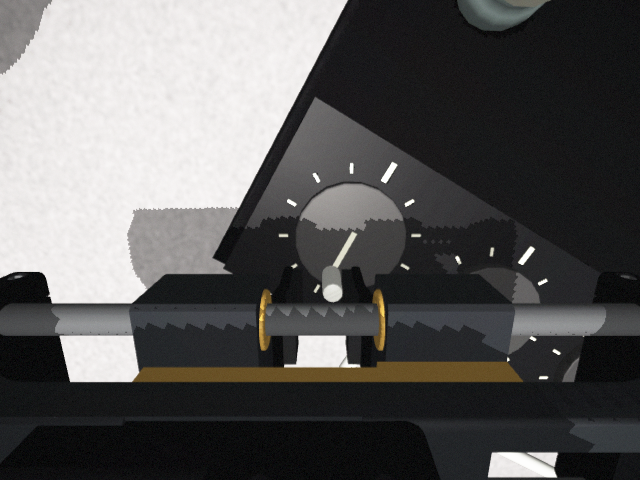

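The wrist view shows the left pin at (333,292), between the two fingers at about 5.9. I'll now sweep it along the arc.

Request:
{"method": "jog_arm", "body": {"hand": [13, 13, 13, 13, 13, 13, 13, 13], "travel": [[2, 4, 0], [1, 4, 0.5], [0, 3, 1], [0, 3, 0.5], [0, 3, 0], [0, 3, 0], [0, 3, -0.5], [0, 3, -0.5]], "rotation": [[0, 0, 0], [0, 0, 0], [0, 0, 0], [0, 0, 0], [0, 0, 0], [0, 0, 0], [0, 0, 0], [0, 0, 0]]}}

```text
clock: 3.6
tool_pos: [0.6253, 0.1149, 0.1498]
tool_rot: [-0.097, 1.568, -2.771]
ft_force: [-3.8, 2.8, 0.9]
gripper_width: 0.0128
```

```bash
cat > where.py <<'E'
from plan import *
import sys
d,deg=sys.argv[1],float(sys.argv[2])
st,p,r=pose();q=(p[:2]-ch(-.07,CY[d]))@RM
print("tcp rel dial (chest mm)",(q*1000).round(1),"r",np.hypot(*q).round(4),"hour",round(np.degrees(np.arctan2(-q[1],q[0]))%360/30,2))
plan([([*pin(d,float(h)),.149],deg,1) for h in sys.argv[3:]])
E
python3 where.py l -60 5 4.8 4.6 4.4 4.2 4 3.9
```

```text
tcp rel dial (chest mm) [-16.8 -20.2] r 0.0263 hour 4.32
clock 3.6 p [0.6253 0.1149 0.1498] jaw chest deg -59.8 q [ 0.44  0.46 -0.06 -0.   -1.05  1.6 ] F [-3.8  2.8  0.9] w 0.0128
[0.8, -9.1, -2.7] [0.003, 0.003, 0.0]
[-0.0, 2.3, -0.1] [0.0, 0.0, 0.0]
[-0.0, 2.3, -0.4] [0.0, 0.0, 0.0]
[-0.0, 2.2, -0.6] [0.0, 0.0, 0.0]
[-0.0, 2.1, -0.8] [0.0, 0.0, 0.0]
[-0.0, 2.1, -1.0] [0.0, 0.0, 0.0]
[-0.0, 1.0, -0.6] [0.0, 0.0, 0.0]
```

Request:
{"method": "jog_arm", "body": {"hand": [13, 13, 13], "travel": [[0, 1, -2], [0, 1.5, -2], [0, 0.5, -1]], "rotation": [[0, 0, 0], [0, 0, 0], [0, 0, 0]]}}

```text
clock: 3.9
tool_pos: [0.6321, 0.1135, 0.1494]
tool_rot: [0.12, 1.568, -2.555]
ft_force: [-2.7, 0.9, -0.2]
gripper_width: 0.0128
```

```bash
python3 where.py l -60 4; python3 look.py w3
```

```text
tcp rel dial (chest mm) [ -9.9 -21.2] r 0.0234 hour 3.83
clock 3.9 p [0.6321 0.1135 0.1494] jaw chest deg -59.8 q [ 0.43  0.47 -0.05  0.   -1.06  1.61] F [-2.7  0.9 -0.2] w 0.0128
[0.4, -2.4, -0.1] [0.003, 0.003, -0.0]
l [295. 244.] [[333.0, 284.0], [268.0, 299.0], [247.0, 238.0]]
m [439. 322.] [[492.0, 369.0], [430.0, 383.0], [419.0, 330.0]]
r [565. 391.] [[629.0, 443.0], [570.0, 455.0], [566.0, 409.0]]
clock 3.95 p [0.6323 0.1136 0.1494] jaw chest deg -59.8 q [ 0.43  0.47 -0.05  0.   -1.06  1.61] F [-0.8  1.3 -0.3] w 0.0129
```

View pics/w3.png

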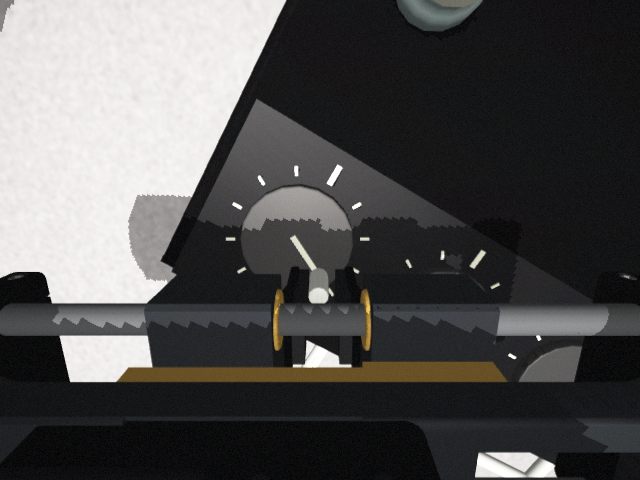

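The left pin is at (318,295). The 4 o'clock prediction is (316,300), so it stands at about 3.95. I'll open, lift and move to the middle dial.

Request:
{"method": "jog_arm", "body": {"hand": [30, 30, 30, 30, 30, 30], "travel": [[0, 0, 0], [0, 0, 0], [0, 0, 0], [-15, 0, 0], [-25, 0, 0], [-20, 0, 0]], "rotation": [[0, 0, 0], [0, 0, 0], [0, 0, 0], [0, 0, 0], [0, 0, 0], [0, 0, 0]]}}

```text
clock: 4.55
tool_pos: [0.6338, 0.1125, 0.2081]
tool_rot: [0.658, 1.565, -2.017]
ft_force: [1.2, -0.7, 0.2]
gripper_width: 0.03
```

```bash
python3 - <<'E'
from plan import *
plan([([*ch(-.115,.075),.21],-150,12)])
E
```

```text
clock 4.55 p [0.6338 0.1125 0.2081] jaw chest deg -59.9 q [ 0.43  0.43  0.04  0.   -1.18  1.61] F [ 1.2 -0.7  0.2] w 0.03
[-0.1, 2.6, 5.1] [0.131, 0.0, -0.0]
[-0.1, 3.3, 4.7] [0.131, 0.0, -0.0]
[-0.1, 3.9, 4.2] [0.131, 0.0, -0.0]
[-0.1, 4.4, 3.7] [0.131, 0.0, -0.0]
[-0.1, 4.8, 3.1] [0.131, 0.0, -0.0]
[-0.1, 5.2, 2.4] [0.131, 0.0, -0.0]
[-0.1, 5.5, 1.7] [0.131, 0.0, -0.0]
[-0.1, 5.6, 1.0] [0.131, 0.0, -0.0]
[-0.1, 5.7, 0.3] [0.131, 0.0, -0.0]
[-0.1, 5.7, -0.5] [0.131, 0.0, -0.0]
[-0.1, 5.6, -1.2] [0.131, 0.0, -0.0]
[-0.2, 5.4, -2.0] [0.131, 0.0, -0.0]
```

Request:
{"method": "jog_arm", "body": {"hand": [30, 30, 30, 30, 30, 30, 30, 30], "travel": [[0, 3, 5], [0, 3, 5], [0, 4, 4], [0, 4, 4], [0, 5, 3], [0, 5, 2], [0, 6, 2], [0, 6, 1]], "rotation": [[0.131, 0, 0], [0.131, 0, 0], [0.131, 0, 0], [0.131, 0, 0], [0.131, 0, 0], [0.131, 0, 0], [0.131, 0, 0], [0.131, 0, 0]]}}

```text
clock: 5.35
tool_pos: [0.6105, 0.0745, 0.2149]
tool_rot: [-2.636, 1.555, -0.117]
ft_force: [0.6, 0.8, 0.8]
gripper_width: 0.03
```

Request:
{"method": "jog_arm", "body": {"hand": [30, 30, 30, 30, 30], "travel": [[0, 6, 0], [0, 6, 0], [0, 6, -1], [0, 5, -2], [0, 0, 0]], "rotation": [[0.131, 0, 0], [0.131, 0, 0], [0.131, 0, 0], [0.131, 0, 0], [0, 0, 0]]}}

```text
clock: 5.85
tool_pos: [0.5962, 0.0549, 0.2162]
tool_rot: [-2.055, 1.55, -0.082]
ft_force: [-0.4, -0.3, 0.6]
gripper_width: 0.03
```

```bash
python3 look.py w4; python3 - <<'E'
from plan import *
plan([([*pin('m',7.1),.205],-150,3),([*pin('m',7.1),.149],-150,3)])
E
```

```text
l [227. 311.] [[229.0, 303.0], [246.0, 341.0], [205.0, 353.0]]
m [277. 206.] [[285.0, 182.0], [302.0, 228.0], [257.0, 243.0]]
r [335.  80.] [[354.0, 34.0], [370.0, 91.0], [319.0, 109.0]]
clock 5.9 p [0.5965 0.0551 0.2162] jaw chest deg -153.4 q [ 0.37  0.33 -0.09  0.01 -1.13  0.03] F [-0.3  0.   0.2] w 0.0302
clock 5.9 p [0.5965 0.0551 0.2162] jaw chest deg -153.4 q [ 0.37  0.33 -0.09  0.01 -1.13  0.03] F [-0.3  0.   0.2] w 0.0302
[3.9, -7.2, -3.0] [-0.02, -0.004, 0.006]
[3.9, -7.1, -3.2] [-0.02, -0.004, 0.006]
[3.8, -7.1, -3.3] [-0.02, -0.004, 0.006]
[18.7, 0.0, 0.0] [-0.0, -0.0, -0.0]
[18.7, 0.0, 0.0] [-0.0, -0.0, -0.0]
[18.7, 0.0, 0.0] [-0.0, -0.0, -0.0]
```

View pics/w4.png

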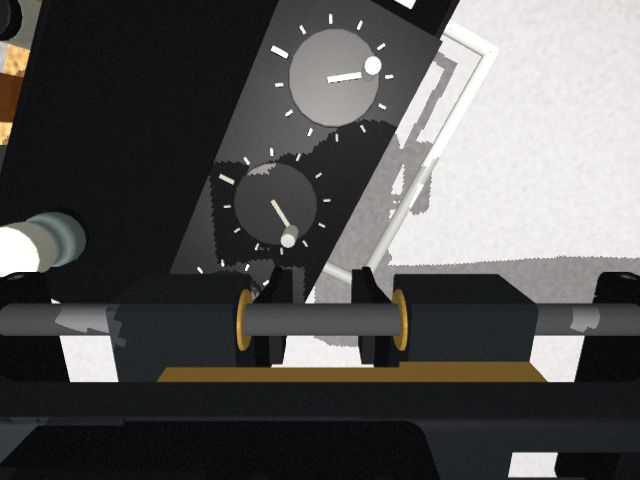

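Here the middle pin is at (289,240), which reads 7.05, and the right pin at (373,65) reads about 4.8. Approaching the middle pin.

Request:
{"method": "jog_arm", "body": {"hand": [30, 30, 30, 30], "travel": [[4, -7, -3], [4, -7, -3], [3, -7, -3], [0, 0, 0]], "rotation": [[-0.02, -0.004, 0.006], [-0.02, -0.004, 0.006], [-0.02, -0.004, 0.006], [0, 0, 0]]}}

```text
clock: 6.3
tool_pos: [0.6216, 0.0565, 0.2063]
tool_rot: [-1.418, 1.567, 0.632]
ft_force: [-0.3, -1.4, -0.2]
gripper_width: 0.0299
```

```bash
python3 where.py m -150 7.05
```

```text
tcp rel dial (chest mm) [-17.   13.3] r 0.0216 hour 7.27
clock 6.3 p [0.6216 0.0565 0.2063] jaw chest deg -149.2 q [ 0.35  0.39 -0.02 -0.   -1.15  0.13] F [-0.3 -1.4 -0.2] w 0.0299
[57.3, 2.6, -0.7] [0.015, 0.001, 0.004]
```

Request:
{"method": "jog_arm", "body": {"hand": [30, 30, 30, 30, 13, 13, 13, 13], "travel": [[19, 1, 0], [19, 1, 0], [18, 0, 0], [0, 0, 0], [0, 0, 0], [0, 0, 0], [0, 0, 0], [0, 0, 0]], "rotation": [[0.01, 0, 0], [0, 0, 0], [0, 0, 0], [0, 0, 0], [0, 0, 0], [0, 0, 0], [0, 0, 0], [0, 0, 0]]}}

```text
clock: 7.1
tool_pos: [0.6226, 0.0571, 0.1537]
tool_rot: [-1.788, 1.557, 0.261]
ft_force: [0.7, 0.0, 0.3]
gripper_width: 0.0144
```

```bash
python3 where.py m -150 7.2 7.4 7.6 7.8 8 8.2 8.4 8.6 8.8 9
```

```text
tcp rel dial (chest mm) [-16.   13.9] r 0.0212 hour 7.37
clock 7.1 p [0.6226 0.0571 0.1537] jaw chest deg -149.2 q [ 0.35  0.43 -0.1   0.   -1.03  0.13] F [0.7 0.  0.3] w 0.0144
[4.7, 2.1, 0.1] [0.014, -0.003, 0.013]
[-0.0, -2.1, 0.8] [0.0, -0.0, 0.0]
[0.0, -2.2, 0.6] [-0.0, 0.0, 0.0]
[0.0, -2.3, 0.4] [-0.0, 0.0, 0.0]
[0.0, -2.3, 0.1] [-0.0, 0.0, 0.0]
[0.0, -2.3, -0.1] [-0.0, 0.0, 0.0]
[0.0, -2.3, -0.4] [-0.0, 0.0, 0.0]
[0.0, -2.2, -0.6] [-0.0, 0.0, 0.0]
[0.0, -2.1, -0.8] [-0.0, 0.0, 0.0]
[0.0, -2.1, -1.0] [-0.0, 0.0, 0.0]
```

Request:
{"method": "jog_arm", "body": {"hand": [13, 13, 13, 13, 13, 13, 13], "travel": [[2, -2.5, 1], [2, -2.5, 0.5], [0, -2.5, 0.5], [0, -2.5, 0], [0, -2.5, -0.5], [0, -2.5, -0.5], [0, -2, -1]], "rotation": [[0, 0, 0], [0, 0, 0], [0, 0, 0], [0, 0, 0], [0, 0, 0], [0, 0, 0], [0, 0, 0]]}}

```text
clock: 7.8
tool_pos: [0.6345, 0.065, 0.1498]
tool_rot: [-1.521, 1.567, 0.527]
ft_force: [-3.3, 0.9, 1.9]
gripper_width: 0.0127
```

```bash
python3 where.py m -150 9
```

```text
tcp rel dial (chest mm) [-4.6 22.5] r 0.023 hour 8.61
clock 7.8 p [0.6345 0.065  0.1498] jaw chest deg -149.2 q [ 0.35  0.46 -0.06 -0.   -1.04  0.12] F [-3.3  0.9  1.9] w 0.0127
[0.8, -3.7, -2.8] [0.013, 0.0, 0.004]
```

Request:
{"method": "jog_arm", "body": {"hand": [13, 13, 13], "travel": [[0, -3, -1.5], [0, -3, -1.5], [0, 0, 0]], "rotation": [[0, 0, 0], [0, 0, 0], [0, 0, 0]]}}

```text
clock: 8.1
tool_pos: [0.6424, 0.0653, 0.1492]
tool_rot: [-1.518, 1.567, 0.53]
ft_force: [-3.1, 0.3, 0.8]
gripper_width: 0.013
```

```bash
python3 look.py w5;python3 where.py m -150 9
```

```text
l [267. 375.] [[279.0, 378.0], [296.0, 427.0], [239.0, 438.0]]
m [349. 247.] [[380.0, 224.0], [394.0, 288.0], [329.0, 303.0]]
r [455.  85.] [[515.0, 20.0], [523.0, 105.0], [446.0, 126.0]]
clock 8.15 p [0.6424 0.0654 0.1493] jaw chest deg -149.2 q [ 0.35  0.47 -0.04 -0.   -1.05  0.13] F [-1.   0.5  0.7] w 0.0129
tcp rel dial (chest mm) [ 3.2 23.3] r 0.0236 hour 9.26
clock 8.15 p [0.6424 0.0654 0.1493] jaw chest deg -149.2 q [ 0.35  0.47 -0.04 -0.   -1.05  0.13] F [-1.   0.5  0.7] w 0.0129
[0.3, 3.5, 0.5] [0.013, 0.0, 0.005]
```

View pics/w5.png

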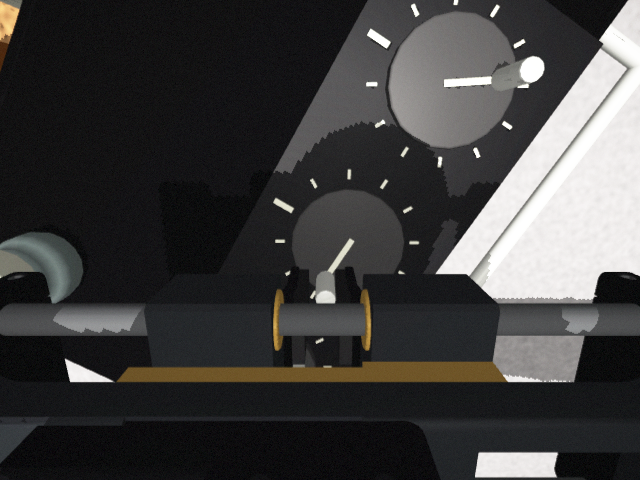

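The middle pin is at (325,298) and reads about 9.15–9.26, a slight overshoot. I'll nudge it back.

Request:
{"method": "jog_arm", "body": {"hand": [13, 13, 13], "travel": [[0, 3, 0.5], [0, 2, 0], [0, 0, 0]], "rotation": [[0, 0, 0], [0, 0, 0], [0, 0, 0]]}}

```text
clock: 8.45
tool_pos: [0.6403, 0.0636, 0.1501]
tool_rot: [-1.759, 1.559, 0.29]
ft_force: [0.4, 0.2, -0.4]
gripper_width: 0.013
```

```bash
python3 where.py m -150 9; python3 look.py w6; python3 - <<'E'
import cv2
a=cv2.imread('pics/w6.png')[160:330,230:460];cv2.imwrite('pics/w6z.png',cv2.resize(a,None,fx=3,fy=3))
E
```

```text
tcp rel dial (chest mm) [ 1.3 21.5] r 0.0215 hour 9.11
clock 8.45 p [0.6403 0.0636 0.1501] jaw chest deg -149.2 q [ 0.35  0.46 -0.05  0.   -1.04  0.13] F [ 0.4  0.2 -0.4] w 0.013
[1.1, 0.8, 1.1] [0.014, -0.002, 0.012]
l [262. 375.] [[274.0, 377.0], [291.0, 426.0], [234.0, 437.0]]
m [344. 248.] [[374.0, 225.0], [388.0, 288.0], [323.0, 303.0]]
r [448.  86.] [[507.0, 23.0], [515.0, 107.0], [438.0, 127.0]]
clock 8.5 p [0.6404 0.0636 0.1502] jaw chest deg -149.2 q [ 0.35  0.46 -0.05  0.   -1.04  0.13] F [ 0.2  0.2 -0.3] w 0.013
```

View pics/w6z.png

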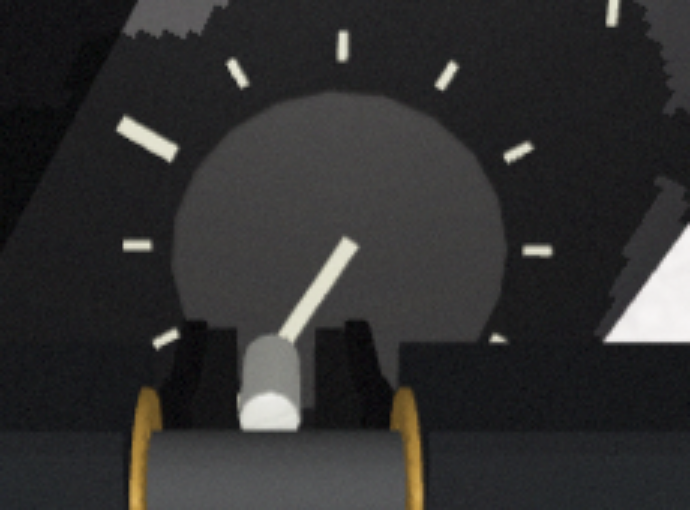

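The middle pin now stands at about 9.1, 3–4° off, which is within tolerance. Releasing it and going to the right dial.

Request:
{"method": "jog_arm", "body": {"hand": [30, 30, 30, 30, 30, 30], "travel": [[0, 0, 0], [0, 0, 0], [0, 0, 0], [-15, 0, 0], [-25, 0, 0], [-20, 0, 0]], "rotation": [[0, 0, 0], [0, 0, 0], [0, 0, 0], [0, 0, 0], [0, 0, 0], [0, 0, 0]]}}

```text
clock: 9.1
tool_pos: [0.6382, 0.0631, 0.2081]
tool_rot: [-1.727, 1.566, 0.322]
ft_force: [0.3, -0.5, -0.5]
gripper_width: 0.03
```

```bash
python3 - <<'E'
from plan import *
plan([([*ch(-.115,-.035),.206],-195,8)])
E
```

```text
clock 9.1 p [0.6382 0.0631 0.2081] jaw chest deg -149.2 q [ 0.35  0.42  0.03  0.   -1.17  0.13] F [ 0.3 -0.5 -0.5] w 0.03
[0.2, 12.4, -9.9] [0.1, 0.0, 0.001]
[0.2, 11.3, -11.1] [0.1, 0.0, 0.001]
[0.2, 10.1, -12.2] [0.1, 0.0, 0.001]
[0.2, 8.9, -13.1] [0.1, 0.0, 0.001]
[0.2, 7.5, -14.0] [0.1, 0.0, 0.001]
[0.2, 6.1, -14.6] [0.1, 0.0, 0.001]
[0.3, 4.6, -15.2] [0.1, 0.0, 0.001]
[0.3, 3.1, -15.5] [0.1, 0.0, 0.001]
```

Request:
{"method": "jog_arm", "body": {"hand": [30, 30, 30, 30, 30, 30, 30, 30], "travel": [[0, 12, -10], [0, 11, -11], [0, 10, -12], [0, 9, -13], [0, 8, -14], [0, 6, -15], [0, 5, -15], [0, 3, -15]], "rotation": [[0.1, 0, 0], [0.1, 0, 0], [0.1, 0, 0], [0.1, 0, 0], [0.1, 0, 0], [0.1, 0, 0], [0.1, 0, 0], [0.1, 0, 0]]}}

```text
clock: 9.9
tool_pos: [0.587, -0.0529, 0.2119]
tool_rot: [-0.99, 1.555, 0.231]
ft_force: [0.6, 0.7, 0.7]
gripper_width: 0.0298
```

```bash
python3 - <<'E'
from plan import *
plan([([*pin('r',4.8),.206],-195,4)])
E
python3 look.py w7
```

```text
clock 9.9 p [ 0.587  -0.0529  0.2119] jaw chest deg 163.3 q [ 0.18  0.32 -0.11 -0.   -1.12 -0.53] F [0.6 0.7 0.7] w 0.0298
[1.6, -7.0, 0.3] [-0.007, 0.002, 0.003]
[1.5, -7.0, 0.2] [-0.007, 0.002, 0.003]
[1.5, -7.0, 0.2] [-0.007, 0.002, 0.003]
[1.5, -7.0, 0.1] [-0.007, 0.002, 0.003]
l [337. 457.] [[330.0, 466.0], [364.0, 481.0], [345.0, 506.0]]
m [305. 371.] [[293.0, 370.0], [332.0, 387.0], [312.0, 418.0]]
r [267. 268.] [[249.0, 252.0], [292.0, 274.0], [271.0, 311.0]]
clock 9.95 p [ 0.5858 -0.0545  0.212 ] jaw chest deg 163.1 q [ 0.18  0.32 -0.11 -0.   -1.12 -0.54] F [-1.  -0.5 -0.1] w 0.03
```

View pics/w7.png

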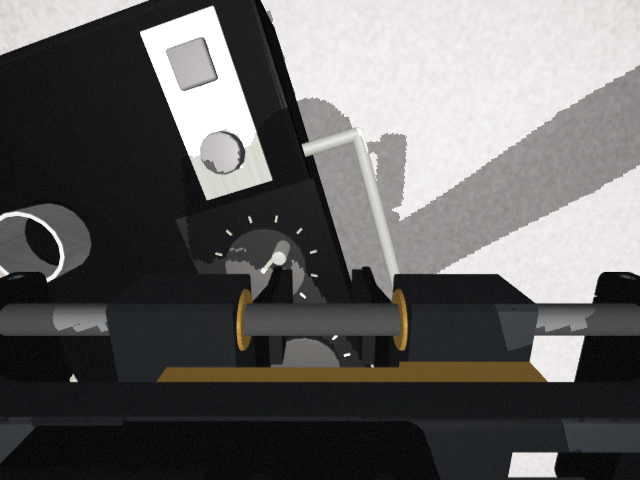

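The right pin top is at (279,258), which reads 4.8. The keys are at (222,152) and (192,63).

Request:
{"method": "jog_arm", "body": {"hand": [30, 30, 30, 30, 30], "travel": [[2, -7, 0], [2, -7, 0], [1, -7, 0], [1, -7, 0], [0, 0, 0]], "rotation": [[-0.007, 0.002, 0.003], [-0.007, 0.002, 0.003], [-0.007, 0.002, 0.003], [-0.007, 0.002, 0.003], [0, 0, 0]]}}

```text
clock: 10.45
tool_pos: [0.616, -0.0638, 0.2055]
tool_rot: [-1.885, 1.57, -0.634]
ft_force: [-0.5, -0.3, 0.2]
gripper_width: 0.0301
```

```bash
python3 where.py r -195 4.8
```

```text
tcp rel dial (chest mm) [-15.4 -15.2] r 0.0216 hour 4.51
clock 10.45 p [ 0.616  -0.0638  0.2055] jaw chest deg 165.1 q [ 0.16  0.39 -0.03  0.   -1.15 -0.48] F [-0.5 -0.3  0.2] w 0.0301
[56.5, 3.0, 1.6] [0.002, -0.0, 0.001]
```

Request:
{"method": "jog_arm", "body": {"hand": [30, 30, 30, 30, 13, 13, 13, 13], "travel": [[19, 1.5, 1], [19, 1.5, 0.5], [18, 0, 0], [0, 0, 0], [0, 0, 0], [0, 0, 0], [0, 0, 0], [0, 0, 0]], "rotation": [[0, 0, 0], [0, 0, 0], [0, 0, 0], [0, 0, 0], [0, 0, 0], [0, 0, 0], [0, 0, 0], [0, 0, 0]]}}

```text
clock: 11.25
tool_pos: [0.6173, -0.0601, 0.1504]
tool_rot: [-1.378, 1.565, -0.123]
ft_force: [-1.3, 0.3, -0.1]
gripper_width: 0.014
```

```bash
python3 where.py r -195 4.6 4.4 4.2 4 3.8 3.6 3.4 3.2 3 2.8 2.6 2.4 2.2 2
```

```text
tcp rel dial (chest mm) [-14.3 -11.3] r 0.0183 hour 4.72
clock 11.25 p [ 0.6173 -0.0601  0.1504] jaw chest deg 165.3 q [ 0.16  0.43 -0.11  0.   -1.02 -0.48] F [-1.3  0.3 -0.1] w 0.014
[1.4, 1.1, -3.8] [0.005, 0.001, 0.006]
[0.0, -2.0, -1.2] [0.0, 0.0, 0.0]
[0.0, -2.1, -0.9] [0.0, 0.0, 0.0]
[0.0, -2.2, -0.7] [0.0, 0.0, 0.0]
[0.0, -2.3, -0.5] [0.0, 0.0, 0.0]
[0.0, -2.3, -0.2] [0.0, 0.0, 0.0]
[0.0, -2.3, 0.0] [0.0, 0.0, 0.0]
[0.0, -2.3, 0.2] [0.0, 0.0, 0.0]
[0.0, -2.3, 0.5] [0.0, 0.0, 0.0]
[0.0, -2.2, 0.7] [0.0, 0.0, 0.0]
[0.0, -2.1, 0.9] [0.0, 0.0, 0.0]
[0.0, -2.0, 1.2] [0.0, 0.0, 0.0]
[0.0, -1.9, 1.4] [0.0, 0.0, 0.0]
[0.0, -1.7, 1.5] [0.0, 0.0, 0.0]
```

Request:
{"method": "jog_arm", "body": {"hand": [13, 13, 13, 13, 13, 13, 13, 13], "travel": [[0, -1, -3], [1, -2, -2], [0, -2.5, -1], [0, -2.5, -0.5], [0, -2.5, -0.5], [0, -2.5, 0], [0, -2.5, 0], [0, -2.5, 0.5]], "rotation": [[0, 0, 0], [0, 0, 0], [0, 0, 0], [0, 0, 0], [0, 0, 0], [0, 0, 0], [0, 0, 0], [0, 0, 0]]}}

```text
clock: 12.05
tool_pos: [0.6282, -0.0747, 0.1499]
tool_rot: [2.295, 1.564, -2.734]
ft_force: [-4.4, -0.6, 1.7]
gripper_width: 0.0132
```

```bash
python3 where.py r -195 3 2.8 2.6 2.4 2.2 2
```

```text
tcp rel dial (chest mm) [ -2.6 -25.3] r 0.0254 hour 3.19
clock 12.05 p [ 0.6282 -0.0747  0.1499] jaw chest deg 165.2 q [ 0.14  0.46 -0.07  0.   -1.05 -0.46] F [-4.4 -0.6  1.7] w 0.0132
[0.9, -1.7, 3.8] [0.004, -0.004, -0.005]
[0.0, -2.2, 0.7] [-0.0, -0.0, -0.0]
[0.0, -2.1, 0.9] [-0.0, -0.0, -0.0]
[0.0, -2.0, 1.2] [-0.0, -0.0, -0.0]
[0.0, -1.9, 1.4] [-0.0, -0.0, -0.0]
[0.0, -1.7, 1.5] [-0.0, -0.0, -0.0]
```

Request:
{"method": "jog_arm", "body": {"hand": [13, 13, 13, 13, 13, 13], "travel": [[0, -2.5, 2], [0, -2.5, 2], [0, -2.5, 1.5], [0, -2.5, 1.5], [0, -2, 1.5], [0, 0, 0]], "rotation": [[0, 0, 0], [0, 0, 0], [0, 0, 0], [0, 0, 0], [0, 0, 0], [0, 0, 0]]}}

```text
clock: 12.65
tool_pos: [0.6448, -0.0699, 0.149]
tool_rot: [2.407, 1.565, -2.622]
ft_force: [-0.9, -0.5, 0.3]
gripper_width: 0.013
```

```bash
python3 where.py r -195 2; python3 look.py w8; python3 - <<'E'
import cv2
a=cv2.imread('pics/w8.png')[130:330,200:460];cv2.imwrite('pics/w8z.png',cv2.resize(a,None,fx=3,fy=3))
E
```

```text
tcp rel dial (chest mm) [ 13.7 -19.5] r 0.0238 hour 1.83
clock 12.65 p [ 0.6448 -0.0699  0.149 ] jaw chest deg 165.2 q [ 0.14  0.48 -0.03  0.   -1.07 -0.46] F [-0.9 -0.5  0.3] w 0.013
[0.0, 2.7, -0.2] [0.004, -0.004, -0.004]
l [417. 541.] [[422.0, 563.0], [464.0, 582.0], [435.0, 611.0]]
m [390. 436.] [[391.0, 444.0], [439.0, 467.0], [407.0, 505.0]]
r [355. 305.] [[350.0, 290.0], [406.0, 320.0], [371.0, 369.0]]
clock 12.7 p [ 0.6448 -0.0699  0.149 ] jaw chest deg 165.2 q [ 0.14  0.48 -0.03  0.   -1.07 -0.46] F [-2.5 -0.7 -0.1] w 0.0128
```

View pics/w8z.png

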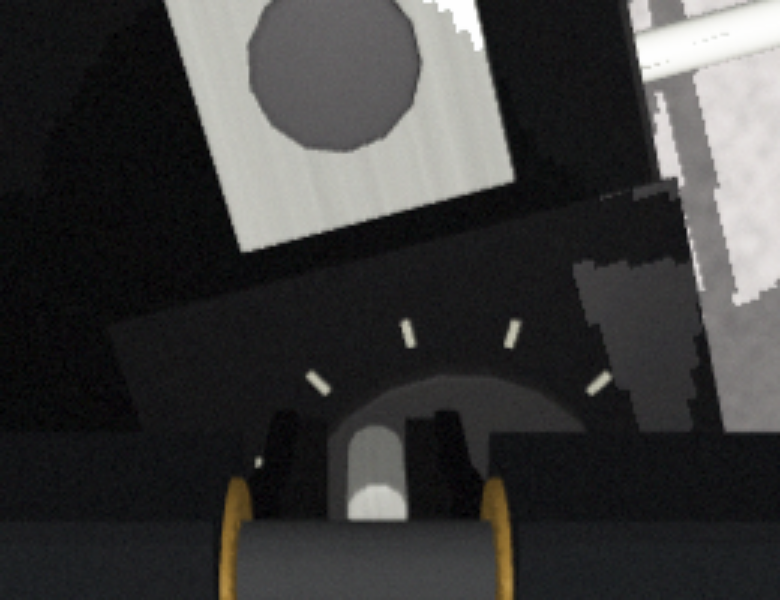

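The right pin at (326,297) reads 2.0. Releasing it, lifting, closing the hand and going over the release key.

Request:
{"method": "jog_arm", "body": {"hand": [30, 30, 30, 30, 30, 30], "travel": [[0, 0, 0], [0, 0, 0], [0, 0, 0], [-15, 0, 0], [-25, 0, 0], [-20, 0, 0]], "rotation": [[0, 0, 0], [0, 0, 0], [0, 0, 0], [0, 0, 0], [0, 0, 0], [0, 0, 0]]}}

```text
clock: 13.3
tool_pos: [0.6474, -0.0682, 0.2083]
tool_rot: [-2.666, 1.57, -1.412]
ft_force: [-1.0, 0.4, -0.7]
gripper_width: 0.0304
```

```bash
python3 - <<'E'
from plan import *
plan([([*ch(-.07,-.115),.19],-180,6)])
E
```

```text
clock 13.3 p [ 0.6474 -0.0682  0.2083] jaw chest deg 165.3 q [ 0.14  0.44  0.06  0.   -1.19 -0.46] F [-1.   0.4 -0.7] w 0.0304
[3.1, -0.3, -11.7] [-0.043, -0.0, 0.0]
[3.1, 0.2, -11.7] [-0.043, -0.0, 0.0]
[3.1, 0.7, -11.7] [-0.043, -0.0, 0.0]
[3.1, 1.2, -11.6] [-0.043, -0.0, 0.0]
[3.1, 1.7, -11.6] [-0.043, -0.0, 0.0]
[3.1, 2.2, -11.5] [-0.043, -0.0, 0.0]
```

Request:
{"method": "jog_arm", "body": {"hand": [0, 0, 0, 0, 0, 0, 0, 0], "travel": [[0, 0, -12], [3, 0, -12], [3, 1, -12], [3, 1, -11], [4, 2, -11], [4, 2, -11], [0, 0, 0], [0, 0, 0]], "rotation": [[-0.043, 0, 0], [-0.043, 0, 0], [-0.043, 0, 0], [-0.043, 0, 0], [-0.043, 0, 0], [-0.043, 0, 0], [0, 0, 0], [0, 0, 0]]}}

```text
clock: 14.1
tool_pos: [0.6337, -0.1353, 0.1985]
tool_rot: [-1.507, 1.548, 0.018]
ft_force: [0.5, -0.9, -0.1]
gripper_width: 0.0005
```

```bash
python3 - <<'E'
from plan import *
plan([([*ch(-.07,-.115),.148],-180,2)])
p,d=robot.get_image("top");cv2.imwrite("pics/top1.png",cv2.resize(p[100:240,255:445],None,fx=4.2,fy=4.2,interpolation=cv2.INTER_CUBIC)[:,:,::-1])
E
```

```text
clock 14.1 p [ 0.6337 -0.1353  0.1985] jaw chest deg 180.7 q [ 0.04  0.43  0.01  0.   -1.13 -0.09] F [ 0.5 -0.9 -0.1] w 0.0005
[25.2, 3.8, -0.2] [0.007, 0.001, 0.012]
[25.2, 3.5, -0.2] [0.007, 0.001, 0.012]
```

View pics/top1.png

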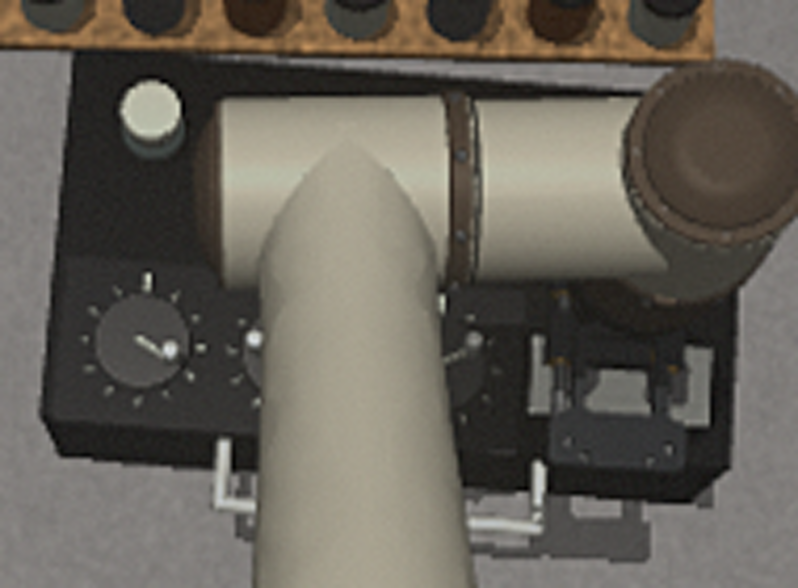

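The top view shows the pins at 4, 9 and 2 o'clock, near (170,350), (254,338) and (472,340), with the gripper over the release key. Now to press it.

Request:
{"method": "jog_arm", "body": {"hand": [0, 0, 0, 0, 0, 0, 0], "travel": [[18, 4, 0], [17, 3, 0], [10, 0, 0], [4, 0, 0], [4, 0, 0], [4, 0, 0], [4, 0, 0]], "rotation": [[0.007, 0, 0.012], [0.007, 0, 0.012], [0, 0, 0], [0, 0, 0], [0, 0, 0], [0, 0, 0], [0, 0, 0]]}}

```text
clock: 14.85
tool_pos: [0.6273, -0.1331, 0.1363]
tool_rot: [1.666, 1.568, -3.105]
ft_force: [-8.0, 5.7, 25.1]
gripper_width: 0.0002
```

```bash
python3 - <<'E'
from plan import *
plan([([*ch(-.07,-.115),.136],-180,1)])
E
```

```text
clock 14.85 p [ 0.6273 -0.1331  0.1363] jaw chest deg 180.1 q [ 0.04  0.48 -0.06 -0.   -1.03 -0.1 ] F [-8.   5.7 25.1] w 0.0002
[0.3, -0.1, -2.4] [0.001, -0.0, -0.003]
```

Request:
{"method": "jog_arm", "body": {"hand": [0, 0, 0, 0, 0], "travel": [[0, 0, 0], [0, 0, 0], [-10, 0, 0], [-25, 0, 0], [-25, 0, 0]], "rotation": [[0, 0, 0], [0, 0, 0], [0, 0, 0], [0, 0, 0], [0, 0, 0]]}}

```text
clock: 15.35
tool_pos: [0.6259, -0.1327, 0.195]
tool_rot: [1.514, 1.562, 3.026]
ft_force: [0.7, 0.3, -0.1]
gripper_width: 0.0004
```

```bash
python3 look.py w9; python3 - <<'E'
from plan import *
f=np.load('w9.npz');c=robot.get_calibration('wrist');P=cloud('wrist',f['d'],(c,f['T']))
T=np.linalg.inv(f['T'])
for y in(-.115,-.172):
    X=ch(-.07,y);q=T@np.array([*X,.14,1]);u,v=q[0]/q[2]*c['fx']+c['cx'],q[1]/q[2]*c['fy']+c['cy']
    print(y,u,v,np.median(P[int(v)-4:int(v)+5,int(u)-4:int(u)+5,2]) if 0<=v<480 and 0<=u<640 else '')
plan([([*ch(-.115,-.115),.206],-180,2),([*ch(-.165,-.0),.206],-180,4)])
E
```

```text
l [320. 542.] [[320.0, 559.0], [347.0, 578.0], [320.0, 597.0]]
m [320. 459.] [[320.0, 468.0], [350.0, 491.0], [320.0, 514.0]]
r [319. 360.] [[319.0, 356.0], [353.0, 385.0], [320.0, 412.0]]
clock 15.4 p [ 0.6283 -0.1333  0.2003] jaw chest deg 180.1 q [ 0.04  0.43  0.02  0.   -1.16 -0.1 ] F [1.2 0.2 4.5] w 0.0003
-0.115 319.01864395603303 249.48038223919426 0.13564567427472168
-0.172 318.76250388926877 161.45081476415356 0.14358601523377193
clock 15.4 p [ 0.6283 -0.1333  0.2003] jaw chest deg 180.1 q [ 0.04  0.43  0.02  0.   -1.16 -0.1 ] F [1.2 0.2 4.5] w 0.0003
[-2.9, 23.0, -1.1] [0.001, -0.0, 0.0]
[-2.9, 23.0, -1.1] [0.001, -0.0, 0.0]
[-0.0, 12.5, 28.8] [-0.0, -0.0, -0.0]
[-0.0, 12.5, 28.8] [-0.0, -0.0, -0.0]
[-0.0, 12.5, 28.7] [-0.0, -0.0, -0.0]
[0.0, 12.5, 28.8] [-0.0, -0.0, -0.0]
```

View pics/w9.png

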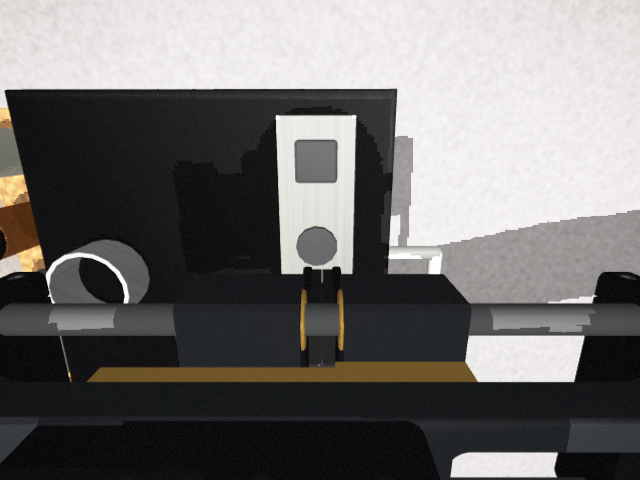

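Depth gives the release key top at z = 0.1356 (down) and the lock key at 0.1436 (popped up). Pixels were (316,245) and (316,161). Next is the handle, gripped at chest y = +18 mm so the body stays clear of the pins.

```bash
python3 - <<'E'
from plan import *
plan([([*ch(-.162,.018),.200],-180,6)])
E
```

```text
clock 15.4 p [ 0.6283 -0.1333  0.2003] jaw chest deg 180.1 q [ 0.04  0.43  0.02  0.   -1.16 -0.1 ] F [1.2 0.2 4.5] w 0.0003
[0.0, 15.5, 21.8] [0.0, -0.0, 0.0]
[0.0, 15.5, 21.8] [0.0, -0.0, 0.0]
[0.0, 15.5, 21.8] [0.0, -0.0, 0.0]
[0.0, 15.5, 21.8] [0.0, -0.0, 0.0]
[0.0, 15.5, 21.8] [0.0, -0.0, 0.0]
[0.0, 15.5, 21.8] [0.0, -0.0, 0.0]
```

Request:
{"method": "jog_arm", "body": {"hand": [34, 34, 34, 34, 34, 34, 34], "travel": [[0, 16, 22], [0, 16, 22], [0, 16, 22], [0, 16, 22], [0, 15, 22], [0, 15, 21], [0, 0, 0]], "rotation": [[0, 0, 0], [0, 0, 0], [0, 0, 0], [0, 0, 0], [0, 0, 0], [0, 0, 0], [0, 0, 0]]}}

```text
clock: 16.1
tool_pos: [0.5423, 0.0063, 0.2029]
tool_rot: [-1.47, 1.561, 0.038]
ft_force: [0.9, -0.4, 0.4]
gripper_width: 0.0335
```

```bash
python3 - <<'E'
from plan import *
plan([([*ch(-.162,.018),.150],-180,2),([*ch(-.162,.018),.090],-180,3)])
E
```

```text
clock 16.1 p [0.5423 0.0063 0.2029] jaw chest deg 179.8 q [ 0.31  0.26 -0.23  0.   -1.07 -0.38] F [ 0.9 -0.4  0.4] w 0.0335
[26.4, -0.3, -1.7] [-0.001, 0.001, 0.005]
[26.4, -0.4, -1.7] [-0.001, 0.001, 0.005]
[20.0, 0.0, 0.0] [-0.0, 0.0, 0.0]
[20.0, 0.0, 0.0] [-0.0, 0.0, 0.0]
[20.0, 0.0, -0.0] [-0.0, 0.0, 0.0]
```

Request:
{"method": "jog_arm", "body": {"hand": [34, 34, 34, 34], "travel": [[26, -1, -1], [26, 0, -1], [10, 0, 0], [0, 0, 0]], "rotation": [[0, 0, 0.005], [0, 0, 0.005], [0, 0, 0], [0, 0, 0]]}}

```text
clock: 16.5
tool_pos: [0.5466, 0.0041, 0.1416]
tool_rot: [-1.261, 1.563, 0.249]
ft_force: [-0.4, 0.7, -0.0]
gripper_width: 0.0338
```

```bash
python3 - <<'E'
from plan import *
plan([([*ch(-.162,.018),.090],-180,3)])
E
python3 look.py w10
```

```text
clock 16.5 p [0.5466 0.0041 0.1416] jaw chest deg 179.9 q [ 0.3   0.32 -0.31  0.   -0.93 -0.37] F [-0.4  0.7 -0. ] w 0.0338
[17.2, 1.2, -0.5] [-0.0, 0.001, 0.002]
[17.2, 1.2, -0.5] [-0.0, 0.001, 0.002]
[17.2, 1.1, -0.5] [-0.0, 0.001, 0.002]
l [181. 485.] [[157.0, 500.0], [202.0, 530.0], [167.0, 558.0]]
m [162. 357.] [[131.0, 351.0], [183.0, 391.0], [144.0, 428.0]]
r [138. 192.] [[96.0, 147.0], [159.0, 202.0], [114.0, 253.0]]
clock 16.55 p [0.547  0.0042 0.1423] jaw chest deg 179.9 q [ 0.3   0.32 -0.31  0.   -0.93 -0.37] F [0.  0.1 0.1] w 0.034
```

View pics/w10.png

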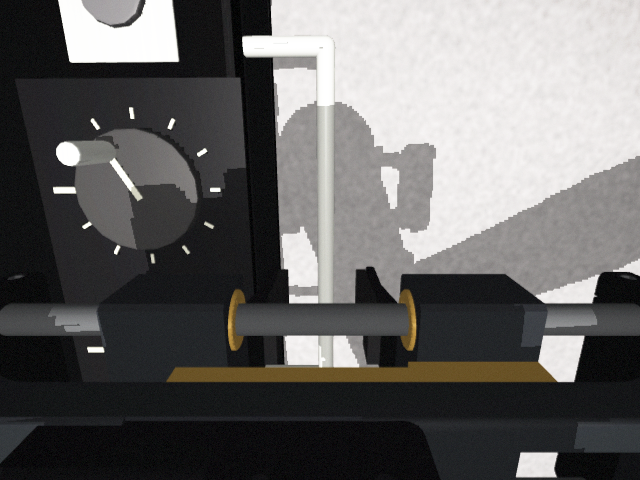

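The bar runs down column 325, between the fingers at about 280 and 370, and the gripper body is clear of the right pin. Going down and gripping.

Request:
{"method": "jog_arm", "body": {"hand": [34, 34, 34, 34, 8, 8, 8, 8], "travel": [[17, 1, 0], [17, 1, 0], [16, 1, 0], [0, 0, 0], [0, 0, 0], [0, 0, 0], [0, 0, 0], [0, 0, 0]], "rotation": [[0, 0, 0], [0, 0, 0], [0, 0, 0], [0, 0, 0], [0, 0, 0], [0, 0, 0], [0, 0, 0], [0, 0, 0]], "force": 10}}

```text
clock: 17.35
tool_pos: [0.5458, 0.0043, 0.099]
tool_rot: [-1.151, 1.558, 0.356]
ft_force: [-5.7, 3.1, 1.1]
gripper_width: 0.0118
```

Request:
{"method": "jog_arm", "body": {"hand": [8, 8], "travel": [[0, 0, 0], [0, 0, 0]], "rotation": [[0, 0, 0], [0, 0, 0]]}}

```text
clock: 17.55
tool_pos: [0.5447, 0.0045, 0.0991]
tool_rot: [-1.075, 1.559, 0.433]
ft_force: [2.3, -1.4, -6.2]
gripper_width: 0.0092
```

```bash
python3 - <<'E'
from plan import *
plan([([*ch(-.162-.082,.018),.092],-180,16)])
E
```

```text
clock 17.55 p [0.5447 0.0045 0.0991] jaw chest deg 179.8 q [ 0.31  0.37 -0.36 -0.   -0.83 -0.37] F [ 2.3 -1.4 -6.2] w 0.0092
[0.4, 5.2, -0.1] [-0.0, 0.0, 0.001]
[0.4, 5.2, -0.1] [-0.0, 0.0, 0.001]
[0.4, 5.2, -0.1] [-0.0, 0.0, 0.001]
[0.4, 5.2, -0.1] [-0.0, 0.0, 0.001]
[0.4, 5.2, -0.1] [-0.0, 0.0, 0.001]
[0.4, 5.2, -0.1] [-0.0, 0.0, 0.001]
[0.4, 5.2, -0.1] [-0.0, 0.0, 0.001]
[0.4, 5.2, -0.1] [-0.0, 0.0, 0.001]
[0.4, 5.2, -0.1] [-0.0, 0.0, 0.001]
[0.4, 5.2, -0.1] [-0.0, 0.0, 0.001]
[0.4, 5.2, -0.1] [-0.0, 0.0, 0.001]
[0.4, 5.2, -0.1] [-0.0, 0.0, 0.001]
[0.4, 5.2, -0.1] [-0.0, 0.0, 0.001]
[0.4, 5.2, -0.1] [-0.0, 0.0, 0.001]
[0.4, 5.2, -0.1] [-0.0, 0.0, 0.001]
[0.4, 5.2, -0.1] [-0.0, 0.0, 0.001]
```

The tip is only 4 mm below the bar's axis, so I'll open slightly and go deeper before pulling.

Request:
{"method": "jog_arm", "body": {"hand": [24, 24, 24, 24, 24, 24], "travel": [[0, 0, 0], [0, 0, 0], [5, 1, 0], [6, 1, 0], [4, 0, 0], [0, 0, 0]], "rotation": [[0, 0, 0], [0, 0, 0], [0, 0, 0], [0, 0, 0], [0, 0, 0], [0, 0, 0]]}}

```text
clock: 18.15
tool_pos: [0.5461, 0.0049, 0.0854]
tool_rot: [-1.212, 1.552, 0.296]
ft_force: [-0.7, 0.1, 0.6]
gripper_width: 0.0241
```

Request:
{"method": "jog_arm", "body": {"hand": [8, 8, 8, 8, 8], "travel": [[0, 0, 0], [0, 0, 0], [0, 0, 0], [0, 0, 0], [0, 0, 0]], "rotation": [[0, 0, 0], [0, 0, 0], [0, 0, 0], [0, 0, 0], [0, 0, 0]]}}

```text
clock: 18.65
tool_pos: [0.5449, 0.0048, 0.0851]
tool_rot: [-1.184, 1.554, 0.324]
ft_force: [-0.1, 0.3, -0.9]
gripper_width: 0.0092
```

Request:
{"method": "jog_arm", "body": {"hand": [8, 8, 8, 8, 8, 8, 8, 8], "travel": [[0, 4, 0], [0, 6, 0], [0, 7, 0], [0, 7, 0], [0, 7, 0], [0, 7, 0], [0, 7, 0], [0, 7, 0]], "rotation": [[0, 0, 0], [0, 0, 0], [0, 0, 0], [0, 0, 0], [0, 0, 0], [0, 0, 0], [0, 0, 0], [0, 0, 0]]}}

```text
clock: 19.45
tool_pos: [0.4933, 0.0078, 0.085]
tool_rot: [-1.3, 1.545, 0.209]
ft_force: [2.9, -2.0, -1.5]
gripper_width: 0.0096
```

```bash
python3 - <<'E'
from plan import *
plan([([*ch(-.162-.092,.018),.087],-180,8)])
E
```

```text
clock 19.45 p [0.4933 0.0078 0.085 ] jaw chest deg 179.9 q [ 0.35  0.31 -0.51  0.01 -0.72 -0.41] F [ 2.9 -2.  -1.5] w 0.0096
[-0.4, 5.2, -0.3] [-0.0, 0.001, 0.003]
[-0.4, 5.2, -0.3] [-0.0, 0.001, 0.003]
[-0.3, 5.2, -0.3] [-0.0, 0.001, 0.003]
[-0.3, 5.2, -0.3] [-0.0, 0.001, 0.003]
[-0.3, 5.2, -0.3] [-0.0, 0.001, 0.003]
[-0.3, 5.2, -0.3] [-0.0, 0.001, 0.003]
[-0.3, 5.2, -0.3] [-0.0, 0.001, 0.003]
[-0.3, 5.2, -0.3] [-0.0, 0.001, 0.003]
```

Request:
{"method": "jog_arm", "body": {"hand": [8, 8, 8, 8, 8, 8, 8], "travel": [[0, 7, 0], [0, 7, 0], [0, 7, 0], [0, 7, 0], [0, 7, 0], [0, 4, 0], [0, 0, 0]], "rotation": [[0, 0, 0], [0, 0, 0], [0, 0, 0], [0, 0, 0], [0, 0, 0], [0, 0, 0], [0, 0, 0]]}}

```text
clock: 20.15
tool_pos: [0.45, 0.0103, 0.085]
tool_rot: [-1.312, 1.544, 0.198]
ft_force: [2.4, -2.8, -0.7]
gripper_width: 0.0095
```

Request:
{"method": "jog_arm", "body": {"hand": [34, 34, 34, 34, 34, 34], "travel": [[0, 0, 0], [0, 0, 0], [0, 0, 0], [-15, 0, 0], [-30, 0, 0], [-40, 0, 0]], "rotation": [[0, 0, 0], [0, 0, 0], [0, 0, 0], [0, 0, 0], [0, 0, 0], [0, 0, 0]]}}

```text
clock: 20.75
tool_pos: [0.4414, 0.009, 0.1652]
tool_rot: [-1.347, 1.567, 0.16]
ft_force: [0.4, 0.7, -0.6]
gripper_width: 0.0337
```

Request:
{"method": "jog_arm", "body": {"hand": [34, 34, 34, 34, 34, 34, 34], "travel": [[-40, 0, 0], [-30, 0, 0], [0, 0, -30], [0, 0, -40], [0, 0, -40], [0, 0, -40], [0, 0, 0]], "rotation": [[0, 0, 0], [0, 0, 0], [0, 0, 0], [0, 0, 0], [0, 0, 0], [0, 0, 0], [0, 0, 0]]}}

```text
clock: 21.45
tool_pos: [0.4335, -0.1434, 0.2431]
tool_rot: [-1.134, 1.557, 0.379]
ft_force: [-0.7, 0.5, 1.0]
gripper_width: 0.0342
```

```bash
python3 - <<'E'
from plan import *
plan([])
p,d=robot.get_image("top");cv2.imwrite("pics/top2.png",p[:,:,::-1]);cv2.imwrite("pics/top2z.png",cv2.resize(p[100:270,255:445],None,fx=3.5,fy=3.5,interpolation=cv2.INTER_CUBIC)[:,:,::-1])
P=cloud("top",d);g=(p.min(-1)>120)&(abs(P[...,2]-.103)<.015)&(P[...,0]<.56)&(P[...,0]>.35)&(abs(P[...,1])<.12)
Q=(P[g][:,:2]-T0)@RM;print("handle x chest",len(Q),np.median(Q[:,0]) if len(Q) else None)
E
```

```text
clock 21.45 p [ 0.4335 -0.1434  0.2431] jaw chest deg 180.0 q [ 0.03  0.07 -0.35 -0.01 -1.13 -0.09] F [-0.7  0.5  1. ] w 0.0342
handle x chest 0 None
```

View pics/top2.png

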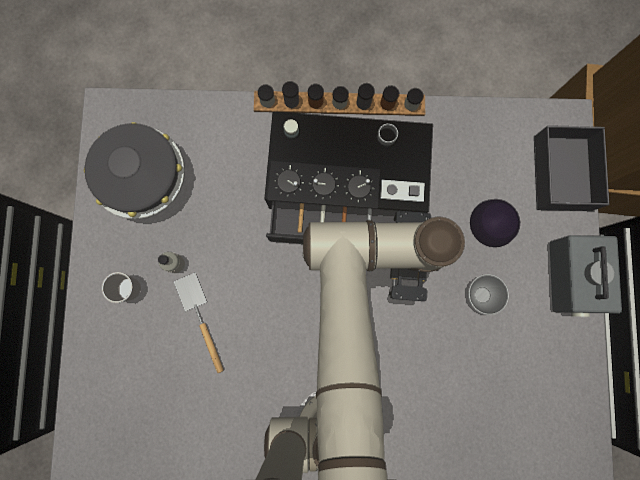

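View pics/top2z.png

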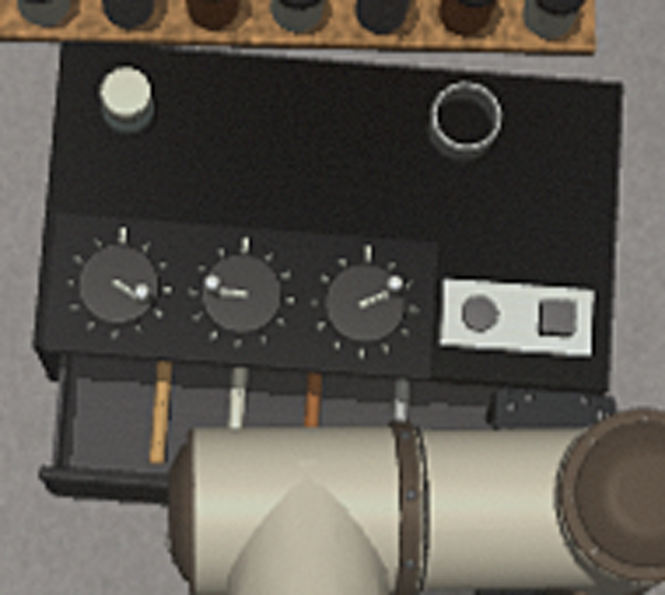

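The top view shows the drawer well open, with its front edge at zoom (45–170, 480) and tools inside. The jar and cutter are in place. The pins are at zoom (141,290), (212,283) and (396,284). Next I'll put numbers on these.

```bash
python3 - <<'E'
from plan import *
p,d=robot.get_image("top");P=cloud("top",d);ct=cam("top")
z=lambda u,v:(255+(u+.5)/3.5-.5,100+(v+.5)/3.5-.5)
for k,(u,v) in zip('lmr',[(141,290),(212,283),(396,284)]):
    q=(ray("top",*z(u,v),.164,ct)[:2]-T0)@RM-[-.07,CY[k]];print(k,np.hypot(*q).round(4),"hour",round(np.degrees(np.arctan2(-q[1],q[0]))%360/30,2))
Q=(P[...,:2]-T0)@RM
g=(Q[...,1]>.12)&(Q[...,1]<.2)&(P[...,2]>.085)&(P[...,2]<.125)&(Q[...,0]<-.15)&(Q[...,0]>-.3)
print("drawer front x:",g.sum(),np.percentile(Q[g][:,0],[5,50,95]).round(4),np.median(P[g][:,2]))
for y in(-.115,-.172):
    X=ch(-.07,y);c,T=ct;q=np.linalg.inv(T)@np.array([*X,.14,1]);u,v=int(q[0]/q[2]*c['fx']+c['cx']),int(q[1]/q[2]*c['fy']+c['cy']);print(y,np.median(P[v-1:v+2,u-1:u+2,2]))
f=np.load('top0.npz')['p'].astype(int)
for n,(a,b,c,e) in dict(jar=(110,140,275,305),cutter=(115,150,372,404),mug=(265,310,95,140),bottle=(245,280,150,185),bowl=(270,320,460,515),dome=(195,250,465,525),spat=(270,380,170,230)).items():
    print(n,abs(p[a:b,c:e]-f[a:b,c:e]).mean().round(1))
E
```

```text
l 0.0215 hour 3.95
m 0.022 hour 8.93
r 0.0218 hour 2.16
drawer front x: 145 [-0.2153 -0.2115 -0.206 ] 0.10557518361092844
-0.115 0.1359117722075469
-0.172 0.1430213953324122
jar 2.1
cutter 2.3
mug 1.4
bottle 1.4
bowl 1.4
dome 1.9
spat 1.8
```

```bash
python3 - <<'E'
from rig import robot
print(robot.close_job())
E
```

```text
the job is handed in; nothing more can be done
None
```

I set the dials in order, left, middle, right, by moving each pin between loosely closed fingers. Then I pressed the release key, gripped the handle bar, pulled the drawer out, let go and backed off. I handed the job in shortly after 21.5 s; it gives no verdict.

The last checks were all in tolerance:
- **Dials:** the top view reads 3.95, 8.93 and 2.16 o'clock. The wrist camera had read about 9.1 for the middle dial and 2.0 for the right one, so the two views differ by up to about 5°.
- **Keys:** the release key top is at 0.136 m (down) and the lock key top at 0.143 m (up).
- **Drawer:** open by about 9 cm, judged from the drawer front. My direct search for the handle bar found nothing because the arm hid it.
- **Bystanders:** the picture around each of the seven was practically unchanged.
- **Contact:** the gripper is about 0.24 m above the bench, clear of everything, with about 1 N on the wrist.

My first grip on the handle was too shallow, so I regripped it deeper before pulling. The press on the release key reached about 25 N once it bottomed out.

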